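# Hang the square dipping basket to drain

### The job

Hang the square dipping basket on the peg of the steel drain stand by the eye in its stem, so that it hangs freely from the peg, upright and still. Leave the round basket standing where it is.

Things in the scene. Friction and masses are not known exactly. Their poses are not given: they have to be found in the camera images.
- square_dipper: Loose white basket with square pan 70 x 70 x 45 mm high, about 0.16 kg. Origin: centre of underside, z up. From its middle rises a flat upright stem, 8 mm thick along x, same front and back: at height 92 to 148 mm a 56 mm square plate holds the eye; at 148 to 193 mm (top) is a plain grip tab 30 mm wide along y, to pinch from above across its 8 mm thickness (along x).
- square_eye (a point): Centre of the square basket's eye, a round hole of 40 mm diameter right through the stem plate along the basket's x, 120 mm above the underside. Axes as the basket's.
- round_dipper: White plastic dipping basket, round, 72 mm diameter and 45 mm high, with the same stem, eye and tab as the square one. Origin: centre of its underside. A bystander.
- drain_stand: Fixed steel stand. Origin: on the table below the peg's middle. Foot x -75 to +85, y +-60, 16 mm high. Post 16 mm diameter at x +65, y 0, 196 mm high. From its top one straight peg, 10 mm diameter, runs along -x, roughly to the robot, rising to its free end: axis through (65, 0, 191), (0, 0, 200), (-45, 0, 206), end at x -50 (mm). A basket hangs clear of the foot.
Mind the look-alikes: they are no part of the job. Of the things that look like the drain_stand, take the one that is nearest to the robot's base at the start.

How it is judged:
At the end, for the whole second after the job is handed in: Peg through the square basket's eye: eye centre at x -48 to +45, y within 16, z 165 to 197 mm in the stand's frame, eye within 0.8 rad of the peg's direction, upright within 0.35 rad, borne by the stand, still (0.05 m/s, 0.5 rad/s). Round basket upright (0.2 rad), moved under 30 mm (x of square_eye in the frame of drain_stand between -0.048 and 0.045 m and y of square_eye in the frame of drain_stand between -0.016 and 0.016 m and z of square_eye in the frame of drain_stand between 0.165 and 0.197 m and angle between the x axis of square_dipper and the x axis of drain_stand, either way round below 0.8 rad and angle between square_dipper's own z axis and vertical below 0.35 rad and contact force between square_dipper and drain_stand above 0.3 N and linear speed of square_dipper below 0.05 m/s and angular speed of square_dipper below 0.5 rad/s and angle between round_dipper's own z axis and vertical below 0.2 rad and distance of round_dipper from where it was at the start of the episode below 0.03 m); the robot touches nothing.
It fails at once if the round basket is pushed more than 30 mm or tipped (distance of round_dipper from where it was at the start of the episode above 0.03 m or angle between round_dipper's own z axis and vertical above 0.4 rad).
It also fails if it takes over 43 s, if anything falls off the work surface, if the arm or the gripper's body presses on something with over 40 N, if the wrist force passes 120 N, or if a joint passes its speed limit or range.

### The arm

A 6-joint arm with a two-finger parallel gripper is mounted at the origin on the work surface. World frame = base frame: x ahead of the robot, y to its left, z up, the work surface at z = 0. Lengths are in m, angles in rad, forces in N, time in s.
With the tool pointing down it reaches from about 0.4 to 0.925 m from the base axis. Payload 12.5 kg.
Tool frame: the origin (TCP) lies midway between the tips of the shut fingers; the grasp point (between the pads) lies 19 mm behind it (robot.grip_depth is the distance from the TCP to the grasp point, in m); z points along the fingers, y is the line along which they close (so a half turn about z gives the same grasp; the last joint's range is limited). The gripper opens to 95 mm and grips with 3 to 60 N. Pads are 20 mm wide; open, the fingers measure 119 mm over their backs; the gripper's body (75 mm by 180 mm) begins 59 mm behind the grasp point.
Start: joints at [-1.409, 0.491, 1.559, -0, 1.092, -0.106], TCP at [0.165, -0.603, 0.215] pointing down, gripper open.
Joint ranges: [-3.1, 3.1], [-0.84, 2.19], [0.05, 2.79], [-1.13, 4.28], [0.06, 2.93], [-2.69, 2.69]. Speed limits (rad/s): [2.22, 2.22, 2.79, 3.14, 3.14, 3.14].

### API

Orientations are given as a 3x3 rotation matrix whose columns are the frame's x, y, z axes.
In Python, from bench import robot, snapshot, calibration, finder gives the robot as it stands.
- The arm moves only by the tool send_rows, never from a script. Its argument "steps" is a list of rows, each a list of 7 numbers: the turn, a rotation vector about the tool's x, y, z in degrees, then the shift along the tool's x, y, z in cm, then the closure, from 0 (fully open) to 1 (shut). In form: [[rx, ry, rz, x, y, z, hand], ...]. A call has exactly 10 rows; each row is the pose to reach, as a shift and turn from the pose commanded when the call began, along the tool's axes at that moment; what a row does not reach only later rows make up. A row lasts 1/12 s, in which the tool goes at most 41.7 mm and 7.16 degrees, less where a joint would pass 70% of its speed; a pose out of reach is approached as far as the arm can. A call with a gripper value outside its range is refused whole. The fingers move at their own pace and stop on an object; the grip force is fixed at half the most. Time passes only in rows, so rows that repeat a pose let the fingers close, or fill a call up. It gives the time, the measured TCP pose, the force, the opening and the grip force at its end, in the units of the state.
- robot.read_state(): the state, without advancing time (a new reading comes with each control period).
- snapshot(name): name is "scene" or "top" or "wrist"; returns the picture (400x640x3 uint8, red, green, blue); there is no depth.
- calibration(name): a dict with "mtx" (3x3 intrinsics, pixels), "dist" ([k1, k2, p1, p2, k3] as OpenCV has them; the pictures are not rectified), "pose" (4x4, takes a point from camera to world coordinates). Camera axes: x right, y down, z forward; pixel columns grow to the right and rows downward; lengths in m; the calibration is good to about 2 mm. A picture is of the moment at which its call begins: read the wrist's pose just before it. calibration takes no time and is no camera call; for the wrist camera it gives the pose at the moment of the call.
- robot.sign_off(): hands the job in; it is judged then, once.
Trained networks look in the newest picture that a camera, given by its name, has taken for a name from the list of things; names that differ only in an ending like _2 or _b are one class to them, and where a whole thing is asked for, a point or a joint stands for the part that bears it (a point fixed in the world has none). Each returns a list of dicts, best first, with "conf" (0 to 1); they miss things now and then, are a little off and sometimes report something else, mostly with a low value. They report only what shows in the picture. A call takes as long as a camera call. They do not tell look-alikes from the thing itself.
- finder.outline_of(camera, thing): "region" (400x640 bool, what is visible of it) and "rect" ([centre column, centre row, width, height] in pixels, round what is visible of it).
- finder.spot_point(camera, thing): "location" ([column, row] in pixels: a listed point, or the origin of a listed thing).
The state is a dict: "time": time; "joint_pos": joint angles; "qd": joint speeds; "joint_efforts": joint torques, N m; "tool_pos": TCP position; "eef_rot": TCP orientation; "wrist_force": force on the tool from outside, world axes, zero at the start; "moment": the same for the moment, N m; "opening": finger opening in m; "finger_force": force on a finger pad.
Only numpy, scipy, OpenCV 4.12 (cv2) and the standard library are available. Lean on these libraries where they do the work, as an engineer would, in place of code of your own. Each camera call takes 0.05 s, during which the arm holds its last target. There are 200 camera calls.

## Working session

There is one attempt and no reset: what is moved stays moved. The work goes in short steps, Python scripts to look and compute and a tool call to move; the robot and the scene stay as the last step left them, time stands still between calls to the robot, and variables do not carry over. Pictures are saved under pics/ and viewed, at most 10 in all, crops included, and the job is handed in when it is done.

Besides the shell and the picture viewer there is one more tool, called after "Emit:" as name([rows], argument=value, ...), one row to a line, values as JSON. send_rows: Moves the arm, as the interface text tells. Its arguments: {"type":"object","properties":{"steps":{"type":"array","items":{"type":"array","items":{"type":"number"}}}},"required":["steps"]}

```bash
mkdir -p pics; ls
cat > h.py <<'E'
import numpy as np, cv2
from bench import robot, snapshot, calibration, finder
def ray(cam,px,c=None):
    c=c or calibration(cam)
    p=cv2.undistortPoints(np.array([[px]],float),np.array(c["mtx"]),np.array(c["dist"]))[0,0]
    T=np.array(c["pose"]); d=T[:3,:3]@np.array([p[0],p[1],1]); return T[:3,3],d/np.linalg.norm(d)
def atz(cam,px,z,c=None):
    o,d=ray(cam,px,c); return o+d*(z-o[2])/d[2]
def tri(rays):
    A=np.zeros((3,3));b=np.zeros(3)
    for o,d in rays:
        P=np.eye(3)-np.outer(d,d);A+=P;b+=P@o
    x=np.linalg.solve(A,b); return x,[np.linalg.norm(np.cross(x-o,d)) for o,d in rays]
def proj(cam,X,c=None):
    c=c or calibration(cam);T=np.linalg.inv(np.array(c["pose"]))
    return cv2.projectPoints(np.array(X,float).reshape(-1,3),cv2.Rodrigues(T[:3,:3])[0],T[:3,3],np.array(c["mtx"]),np.array(c["dist"]))[0][:,0]
E
python3 - <<'E'
from h import *
ims=[]
for cam in("scene","top"):
    im=snapshot(cam);cv2.imwrite(f"pics/{cam}0.png",im[:,:,::-1])
    for t in("square_dipper","square_eye","round_dipper","drain_stand"):
        print(cam,t,[(np.round(r["location"]).tolist(),round(r["conf"],2)) for r in finder.spot_point(cam,t)][:5],
          [(np.round(r["rect"]).tolist(),round(r["conf"],2)) for r in finder.outline_of(cam,t)][:5])
    print(np.round(calibration(cam)["pose"],3).tolist())
print(robot.read_state()["time"],np.round(robot.read_state()["eef_rot"],3).tolist())
E
```

```text
pics
scene square_dipper [([333.0, 184.0], 0.93)] [([330.0, 162.0, 25.0, 52.0], 0.92)]
scene square_eye [([332.0, 159.0], 0.6)] [([330.0, 166.0, 25.0, 55.0], 0.59)]
scene round_dipper [([209.0, 256.0], 0.68)] [([207.0, 236.0, 28.0, 62.0], 0.69)]
scene drain_stand [([366.0, 158.0], 0.9), ([366.0, 239.0], 0.86), ([294.0, 221.0], 0.82)] [([370.0, 141.0, 53.0, 71.0], 0.64), ([291.0, 201.0, 62.0, 78.0], 0.56), ([367.0, 224.0, 64.0, 86.0], 0.56)]
[[0.723, 0.437, -0.535, 1.472], [0.691, -0.45, 0.567, -0.787], [0.007, -0.779, -0.627, 1.034], [0.0, 0.0, 0.0, 1.0]]
top square_dipper [([261.0, 228.0], 0.65)] [([258.0, 231.0, 34.0, 31.0], 0.62)]
top square_eye [([256.0, 225.0], 0.92)] [([258.0, 231.0, 39.0, 35.0], 0.9)]
top round_dipper [([451.0, 242.0], 0.61)] [([464.0, 239.0, 48.0, 26.0], 0.58)]
top drain_stand [([316.0, 131.0], 0.87), ([346.0, 217.0], 0.6), ([175.0, 231.0], 0.6)] [([316.0, 117.0, 54.0, 85.0], 0.97), ([168.0, 228.0, 69.0, 71.0], 0.85), ([349.0, 211.0, 55.0, 76.0], 0.82), ([259.0, 228.0, 34.0, 30.0], 0.58)]
[[-0.001, -0.985, 0.171, 0.493], [-1.0, -0.003, -0.017, 0.092], [0.018, -0.171, -0.985, 0.969], [0.0, 0.0, 0.0, 1.0]]
0.9 [[0.964, 0.265, 0.0], [0.265, -0.964, -0.0], [-0.0, 0.0, -1.0]]
```

View pics/scene0.png

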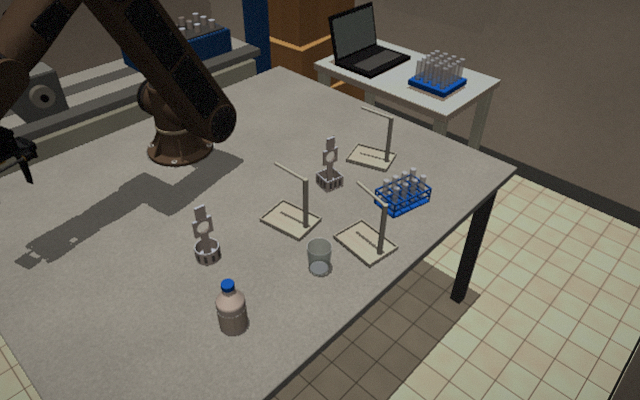

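View pics/top0.png

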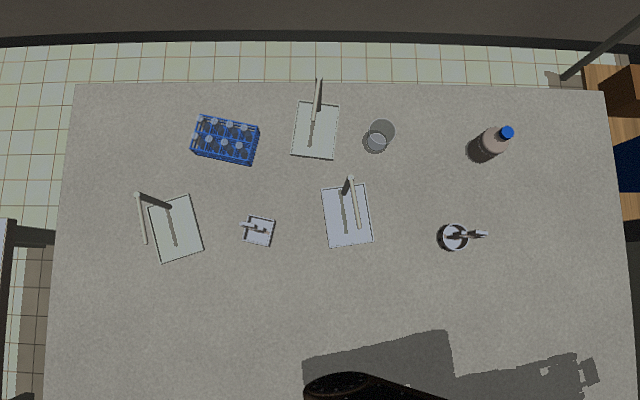

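Scene: square basket at (330,165), round at (207,236), stands at (291,201), (367,224), (370,141). Top: the same stands at (347,212), (316,130), (175,228). Next I work out their positions.

Run:
```python
from h import *
for n,cs in {"A":[(148,205),(190,194),(204,250),(162,263)],"B":[(321,187),(363,183),(374,241),(330,248)],"C":[(298,100),(339,103),(334,159),(291,154)]}.items():
    P=np.array([atz("top",c,.016) for c in cs])[:,:2]
    ctr=P.mean(0); far=(P[0]+P[1])/2-(P[2]+P[3])/2; u=far/np.linalg.norm(far)
    O=ctr-.005*u
    print(n,"origin",O.round(4),"yaw deg",np.degrees(np.arctan2(u[1],u[0])).round(1),"len",np.linalg.norm(far).round(3),np.linalg.norm(P[0]-P[1]).round(3),"dist",np.linalg.norm(O).round(3))
    o3=lambda x,z:np.r_[O+x*u,z]
    pts=[o3(.065,.196),o3(-.05,.2067),o3(0,0)]
    print(proj("top",pts).round().tolist(),proj("scene",pts).round().tolist())
print("round",atz("top",(451,242),0),atz("scene",(209,256),0))
print("sq origin",tri([ray("top",(261,228)),ray("scene",(333,184))]))
print("sq eye",tri([ray("top",(256,225)),ray("scene",(332,159))]))
im=snapshot("top")
print(atz("top",(261,228),0),atz("scene",(333,184),0))
s=snapshot("scene")
a=cv2.resize(im[200:260,225:385],None,fx=5,fy=5,interpolation=cv2.INTER_CUBIC)
b=cv2.resize(s[125:245,255:415],None,fx=2.5,fy=2.5,interpolation=cv2.INTER_CUBIC)
b=cv2.copyMakeBorder(b,0,0,0,400,0)
cv2.imwrite("pics/crop1.png",np.vstack([a,b])[:,:,::-1])
```

```text
A origin [0.5691 0.453 ] yaw deg 17.4 len 0.158 0.116 dist 0.727
[[139.0, 194.0], [149.0, 245.0], [178.0, 230.0]] [[390.0, 117.0], [359.0, 107.0], [368.0, 158.0]]
B origin [0.6054 0.0017] yaw deg 8.8 len 0.161 0.114 dist 0.605
[[350.0, 177.0], [360.0, 229.0], [347.0, 217.0]] [[304.0, 178.0], [273.0, 161.0], [289.0, 220.0]]
C origin [0.8437 0.0867] yaw deg -5.8 len 0.161 0.115 dist 0.848
[[319.0, 77.0], [314.0, 121.0], [315.0, 132.0]] [[384.0, 203.0], [355.0, 181.0], [363.0, 242.0]]
round [ 0.53732849 -0.27963979  0.        ] [ 0.55409896 -0.27419682  0.        ]
sq origin (array([0.5791693 , 0.23549534, 0.0010639 ]), [np.float64(0.0059165590558864604), np.float64(0.005916559055886659)])
sq eye (array([0.57622491, 0.23113152, 0.10830293]), [np.float64(0.004564843305811477), np.float64(0.0045648433058112226)])
[0.57527318 0.2311703  0.        ] [0.58133546 0.24184564 0.        ]
```

View pics/crop1.png

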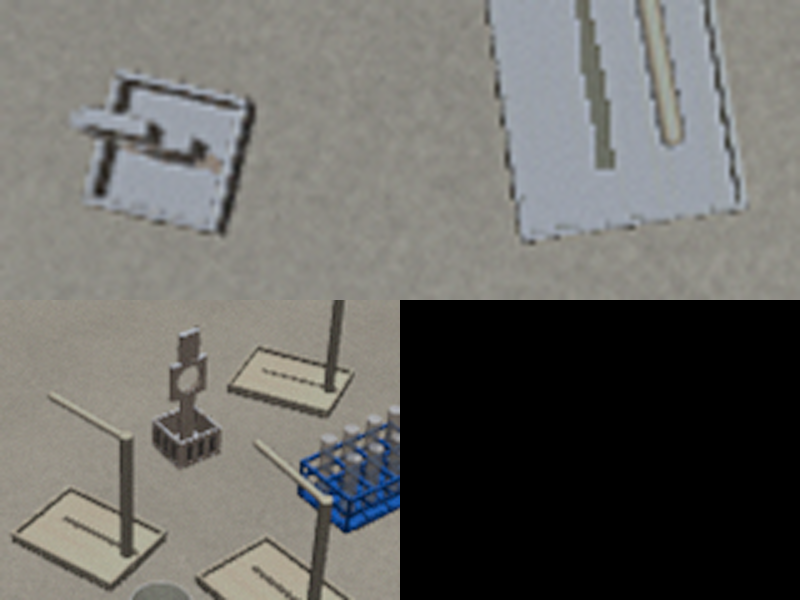

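The pan edge and tab give the square basket a yaw of about -12°. Stand B (top image 347,212) is nearest, at (0.605, 0.002) with yaw about 9°. I'll move up and toward the square basket, turning the tool 63° on the way.

Emit:
send_rows([
  [0,0,-6.3,2,-1,-4,0],
  [0,0,-12.6,5,-3,-6,0],
  [0,0,-18.9,8.5,-5.5,-8,0],
  [0,0,-25.2,12,-7.5,-9,0],
  [0,0,-31.5,15.5,-10,-10,0],
  [0,0,-37.8,19,-12,-11,0],
  [0,0,-44,22.5,-14,-12,0],
  [0,0,-50,26,-16.5,-13,0],
  [0,0,-56.5,29,-18.5,-14,0],
  [0,0,-62.7,32,-20.5,-14.5,0],
])

```text
time: 1.83
tool_pos: [0.4184, -0.3214, 0.3603]
eef_rot: [[0.202, 0.979, 0.001], [0.979, -0.202, -0.001], [-0.001, 0.001, -1.0]]
wrist_force: [0.8, 0.0, 0.8]
opening: 0.0951
finger_force: 0.0
```

```bash
cat >> h.py <<'E'
from scipy.spatial.transform import Rotation as R
def go(xyz,yaw):  # TCP target, yaw of tool y (deg), tool down
    s=robot.read_state();Rt=np.array(s["eef_rot"]);p=np.array(s["tool_pos"])
    a=np.radians(yaw);y=np.array([np.cos(a),np.sin(a),0]);z=np.array([0,0,-1.]);T=np.c_[np.cross(y,z),y,z]
    print("t",s["time"],"tcp",p.round(4),"open",round(s["opening"],4),"rv",R.from_matrix(Rt.T@T).as_rotvec(degrees=True).round(2),"cm",(Rt.T@(np.array(xyz)-p)*100).round(2))
E
python3 -c "
from h import *
go((.55,.16,.36),-11.9)
print(np.round(robot.read_state()['joint_pos'],2), np.round(np.linalg.inv(np.array(robot.read_state()['eef_rot']))@(calibration('wrist')['pose'][:3,3]-robot.read_state()['tool_pos']),3))
"
```

```text
t 1.8333 tcp [ 0.4184 -0.3214  0.3603] open 0.0951 rv [0.07 0.05 0.26] cm [ 4.981e+01  3.170e+00 -1.000e-02]
[-0.78  0.23  1.57 -0.    1.34 -0.58] [ 0.078 -0.001 -0.172]
```

Emit:
send_rows([
  [0,0,0,4,0.3,0,0],
  [0,0,0,8,0.6,0,0],
  [0,0,0,12,0.9,0,0],
  [0,0,0,16,1.2,0,0],
  [0,0,0,20,1.6,0,0],
  [0,0,0,24,2,0,0],
  [0,0,0,28,2.4,0,0],
  [0,0,0,32,2.8,0,0],
  [0,0,0,36,3.2,0,0],
  [0,0,0,40,3.6,0,0],
])

```text
time: 2.67
tool_pos: [0.5356, 0.0629, 0.3593]
eef_rot: [[0.207, 0.978, 0.0], [0.978, -0.207, -0.0], [-0.0, 0.001, -1.0]]
wrist_force: [0.5, -1.1, -0.5]
opening: 0.0954
finger_force: 0.0
```

Emit:
send_rows([
  [0,0,0,3.5,0.3,0,0],
  [0,0,0,7,0.6,0,0],
  [0,0,0,9,0.6,0,0],
  [0,0,0,9.5,0.6,0,0],
  [0,0,0,9.5,0.6,0,0],
  [0,0,0,9.5,0.6,0,0],
  [0,0,0,9.5,0.6,0,0],
  [0,0,0,9.5,0.6,0,0],
  [0,0,0,9.5,0.6,0,0],
  [0,0,0,9.5,0.6,0,0],
])

```text
time: 3.5
tool_pos: [0.561, 0.1518, 0.3592]
eef_rot: [[0.208, 0.978, 0.0], [0.978, -0.208, -0.0], [-0.0, 0.0, -1.0]]
wrist_force: [0.8, -1.3, -0.1]
opening: 0.0949
finger_force: 0.0
```

Run:
```python
from h import *
go((.577,.233,.159),-11.9)
c=calibration("wrist");im=snapshot("wrist")
np.savez("w1.npz",mtx=c["mtx"],dist=c["dist"],pose=c["pose"])
print([(r["location"],r["conf"]) for r in finder.spot_point("wrist","square_dipper")],[(r["location"],r["conf"]) for r in finder.spot_point("wrist","square_eye")])
# overlay of tab top for the guess
a=np.radians(-11.9);u=np.array([np.cos(a),np.sin(a)]);v=np.array([-u[1],u[0]])
q=[np.r_[np.array([.577,.233])+x*u+y*v,.193] for x,y in((-.004,-.015),(.004,-.015),(.004,.015),(-.004,.015))]
print(proj("wrist",q,c).round())
cv2.imwrite("pics/w1.png",im[:,:,::-1])
```

```text
t 3.5 tcp [0.561  0.1518 0.3592] open 0.0949 rv [ 0.02  0.   -0.12] cm [ 8.28 -0.14 20.02]
[([309.0, 108.5], 0.85)] [([307.0, 110.7], 0.94), ([308.3, 103.8], 0.63)]
[[311. 121.]
 [319. 121.]
 [319.  90.]
 [311.  90.]]
```

View pics/w1.png

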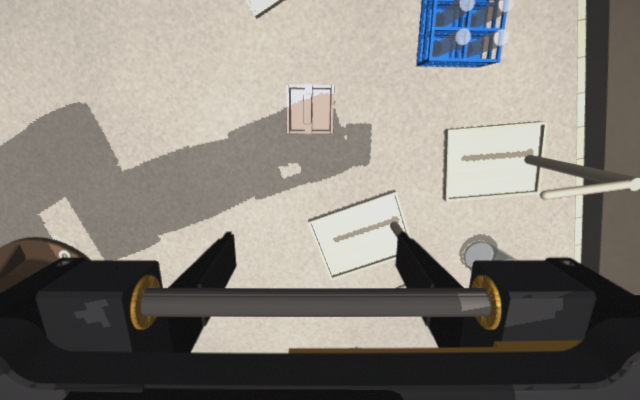

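The wrist view shows the square basket's pan centred at (310,109), the stem on edge at column ~308, and the basket already aligned with the tool.

Run:
```python
from h import *
c=dict(np.load("w1.npz"))
print(atz("wrist",(308,108),.15,c),atz("wrist",(310.5,109.5),.04,c),atz("wrist",(307,110.7),.12,c),atz("wrist",(309,108.5),0,c))
im=cv2.imread("pics/w1.png")[75:145,275:345]
cv2.imwrite("pics/w1c.png",cv2.resize(im,None,fx=8,fy=8,interpolation=cv2.INTER_CUBIC))
```

```text
[0.56882436 0.23272502 0.15      ] [0.56983895 0.23099354 0.04      ] [0.56629818 0.230116   0.12      ] [0.56725655 0.23321294 0.        ]
```

View pics/w1c.png

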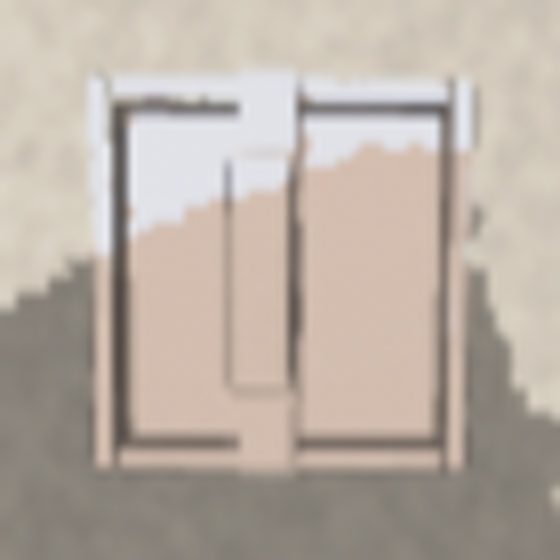

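The crop shows the tab top centred at (307.5,109), with its edges parallel to the tool axes.

Run:
```python
from h import *
c=dict(np.load("w1.npz"))
p=atz("wrist",(307.4,109),.193,c);print(p); go((p[0],p[1],.159),-12.0)
```

```text
[0.56886186 0.23142927 0.193     ]
t 3.65 tcp [0.5611 0.1522 0.3591] open 0.0949 rv [0.01 0.   0.02] cm [ 7.91 -0.89 20.01]
```

Emit:
send_rows([
  [0,0,0,3,-0.4,0,0],
  [0,0,0,6,-0.8,1,0],
  [0,0,0,7.9,-0.9,3,0],
  [0,0,0,7.9,-0.9,6,0],
  [0,0,0,7.9,-0.9,9.5,0],
  [0,0,0,7.9,-0.9,13,0],
  [0,0,0,7.9,-0.9,16,0],
  [0,0,0,7.9,-0.9,18.5,0],
  [0,0,0,7.9,-0.9,20,0],
  [0,0,0,7.9,-0.9,20,0],
])

```text
time: 4.48
tool_pos: [0.5673, 0.2312, 0.1556]
eef_rot: [[0.207, 0.978, -0.005], [0.978, -0.207, -0.002], [-0.003, -0.005, -1.0]]
wrist_force: [0.4, 0.2, 0.0]
opening: 0.0952
finger_force: 0.0
```

Emit:
send_rows([
  [0,0,0,0,0,0,0.5],
  [0,0,0,0,0,0,0.6],
  [0,0,0,0,0,0,0.7],
  [0,0,0,0,0,0,0.8],
  [0,0,0,0,0,0,0.9],
  [0,0,0,0,0,0,1],
  [0,0,0,0,0,0,1],
  [0,0,0,0,0,0,1],
  [0,0,0,0,0,0,1],
  [0,0,0,0,0,0,1],
])

```text
time: 5.32
tool_pos: [0.5686, 0.2317, 0.159]
eef_rot: [[0.207, 0.978, -0.0], [0.978, -0.207, -0.0], [-0.0, 0.0, -1.0]]
wrist_force: [-0.3, -0.4, 0.5]
opening: 0.034
finger_force: 0.0
```

Still closing, so I'll keep holding.

Emit:
send_rows([
  [0,0,0,0,0,0,1],
  [0,0,0,0,0,0,1],
  [0,0,0,0,0,0,1],
  [0,0,0,0,0,0,1],
  [0,0,0,0,0,0,1],
  [0,0,0,0,0,0,1],
  [0,0,0,0,0,0,1],
  [0,0,0,0,0,0,1],
  [0,0,0,0,0,0,1],
  [0,0,0,0,0,0,1],
])

```text
time: 6.15
tool_pos: [0.5686, 0.2316, 0.159]
eef_rot: [[0.207, 0.978, -0.0], [0.978, -0.207, -0.0], [-0.0, -0.0, -1.0]]
wrist_force: [-0.9, 1.1, -1.5]
opening: 0.0075
finger_force: 30.0
```

Run:
```python
from h import *
# pre-insert pose: stand x -0.115, eye z .203 -> TCP z .203+.039
O=np.array([.6054,.0017]);a=np.radians(8.8);u=np.array([np.cos(a),np.sin(a)])
p=O-.115*u; print(p); go((p[0],p[1],.242),8.8); go((.5686,.2317,.242),8.8)
print(np.round(robot.read_state()["joint_pos"],2),robot.read_state()["finger_force"])
```

```text
[ 0.49175374 -0.01589337]
t 6.15 tcp [0.5686 0.2316 0.159 ] open 0.0075 rv [-0.000e+00  1.000e-02 -2.075e+01] cm [-25.81  -2.39  -8.3 ]
t 6.15 tcp [0.5686 0.2316 0.159 ] open 0.0075 rv [-0.000e+00  1.000e-02 -2.075e+01] cm [ 0.  -0.  -8.3]
[ 0.28  0.53  1.65 -0.    0.96  0.49] 29.996176958084106
```

Gripped (opening 7.5 mm, 30 N). Next I lift and carry to the pre-insert pose.

Emit:
send_rows([
  [0,0,0,0,0,-1,1],
  [0,0,0,0,0,-3,1],
  [0,0,0,0,-0.5,-5,1],
  [0,0,-2,-1,-1,-7,1],
  [0,0,-5,-3,-2,-8,1],
  [0,0,-8,-6,-2.4,-8.3,1],
  [0,0,-11,-9,-2.4,-8.3,1],
  [0,0,-14,-12,-2.4,-8.3,1],
  [0,0,-17,-15,-2.4,-8.3,1],
  [0,0,-19,-17,-2.4,-8.3,1],
])

```text
time: 6.98
tool_pos: [0.5092, 0.0684, 0.243]
eef_rot: [[-0.125, 0.992, 0.001], [0.992, 0.125, -0.0], [-0.0, 0.001, -1.0]]
wrist_force: [0.5, 0.5, -1.8]
opening: 0.0077
finger_force: 30.0
```

```bash
python3 -c "
from h import *
go((.4918,-.0159,.242),8.8)"
```

```text
t 6.9833 tcp [0.5092 0.0684 0.243 ] open 0.0077 rv [ 0.04  0.03 -1.62] cm [-8.14 -2.78  0.1 ]
```

Emit:
send_rows([
  [0,0,-0.5,-2,-1,0,1],
  [0,0,-1,-4,-2,0,1],
  [0,0,-1.8,-6,-2.6,0,1],
  [0,0,-1.8,-7.5,-2.8,0,1],
  [0,0,-1.8,-8.2,-2.8,0,1],
  [0,0,-1.8,-8.2,-2.8,0,1],
  [0,0,-1.8,-8.2,-2.8,0,1],
  [0,0,-1.8,-8.2,-2.8,0,1],
  [0,0,-1.8,-8.2,-2.8,0,1],
  [0,0,-1.8,-8.2,-2.8,0,1],
])

```text
time: 7.82
tool_pos: [0.4922, -0.0138, 0.242]
eef_rot: [[-0.155, 0.988, -0.0], [0.988, 0.155, -0.0], [-0.0, -0.0, -1.0]]
wrist_force: [0.5, -0.6, -0.9]
opening: 0.0079
finger_force: 30.0
```

Run:
```python
from h import *
go((.4918,-.0159,.242),8.8)
ims=[]
im=snapshot("scene");t=snapshot("top");w=snapshot("wrist")
for cam in("scene","top"):
    for n in("square_eye","round_dipper","drain_stand"):print(cam,n,[(r["location"],round(r["conf"],2)) for r in finder.spot_point(cam,n)])
a=cv2.resize(im[120:250,220:350],(390,390),interpolation=cv2.INTER_CUBIC)
b=cv2.resize(t[160:290,285:415],(390,390),interpolation=cv2.INTER_CUBIC)
d=cv2.resize(w,(320,200))
cv2.imwrite("pics/pre.png",np.vstack([np.hstack([a,b]),np.hstack([d,np.zeros((200,460,3),np.uint8)])])[:,:,::-1])
O=np.array([.6054,.0017]);al=np.radians(8.8);u=np.array([np.cos(al),np.sin(al)]);S=lambda x,z:np.r_[O+x*u,z]
P=[S(.065,.191),S(-.05,.2067)]
print("peg proj",proj("scene",P).round(1).tolist(),proj("top",P).round(1).tolist())
p=np.array(robot.read_state()["tool_pos"]);p[2]-=.039
print("eye proj",proj("scene",p).round(1),proj("top",p).round(1))
```

```text
t 7.8167 tcp [ 0.4922 -0.0138  0.242 ] open 0.0079 rv [-0.01  0.    0.1 ] cm [-0.2  -0.07 -0.  ]
scene square_eye [([259.1, 157.0], 0.55)]
scene round_dipper [([207.6, 254.5], 0.74)]
scene drain_stand [([367.3, 158.2], 0.81), ([363.8, 243.8], 0.72)]
top square_eye []
top round_dipper [([451.0, 237.2], 0.95)]
top drain_stand [([175.8, 229.4], 0.79), ([314.4, 129.7], 0.78), ([345.8, 217.9], 0.58)]
peg proj [[304.4, 179.0], [273.3, 161.5]] [[349.8, 177.9], [359.6, 228.9]]
eye proj [[257.2 155.3]] [[364.  259.6]]
```

View pics/pre.png

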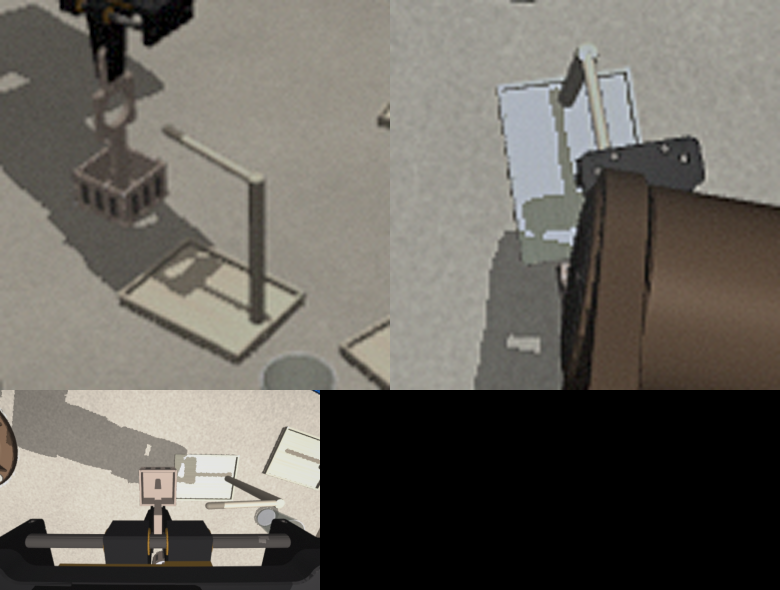

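Pre-insert view: the eye is at about (259,156) in the scene image, in line with the peg's free end at (275,163). In the wrist view the peg runs from (414,232) to (566,226). I'll check those against my model.

Run:
```python
from h import *
c=calibration("wrist");w=snapshot("wrist")
O=np.array([.6054,.0017]);al=np.radians(8.8);u=np.array([np.cos(al),np.sin(al)]);S=lambda x,z:np.r_[O+x*u,z]
print(proj("wrist",[S(.065,.191),S(-.05,.2067)],c).round(1).tolist())
g=w[200:260,380:600];cv2.imwrite("pics/peg.png",cv2.resize(g,(770,210),interpolation=cv2.INTER_CUBIC)[:,:,::-1])
```

```text
[[552.4, 220.9], [408.1, 228.6]]
```

View pics/peg.png

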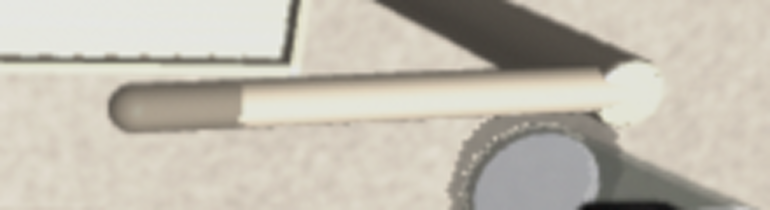

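The tip sits ~2 mm and the base ~4 mm toward -y of my model, and TCP is 2 mm high in y. I'll correct by about -4.5 mm and thread.

Emit:
send_rows([
  [0,0,0,-0.2,0,0,1],
  [0,0,0,-0.45,0.5,0,1],
  [0,0,0,-0.45,1.3,0,1],
  [0,0,0,-0.45,2.2,0,1],
  [0,0,0,-0.45,3.1,0,1],
  [0,0,0,-0.45,4,0,1],
  [0,0,0,-0.45,5,0,1],
  [0,0,0,-0.45,6,0,1],
  [0,0,0,-0.45,7,0,1],
  [0,0,0,-0.45,7.5,0,1],
])

```text
time: 9.15
tool_pos: [0.5684, -0.0072, 0.2418]
eef_rot: [[-0.154, 0.988, 0.0], [0.988, 0.154, -0.0], [-0.0, 0.0, -1.0]]
wrist_force: [-0.4, 0.2, -1.3]
opening: 0.0078
finger_force: 30.0
```

Run:
```python
from h import *
go((0.6,0,.242),8.8)
im=snapshot("scene");w=snapshot("wrist")
a=cv2.resize(im[130:220,240:330],(540,540),interpolation=cv2.INTER_CUBIC)
cv2.imwrite("pics/mid.png",a[:,:,::-1])
```

```text
t 9.15 tcp [ 0.5684 -0.0072  0.2418] open 0.0078 rv [0.01 0.01 0.06] cm [ 0.22  3.23 -0.02]
```

View pics/mid.png

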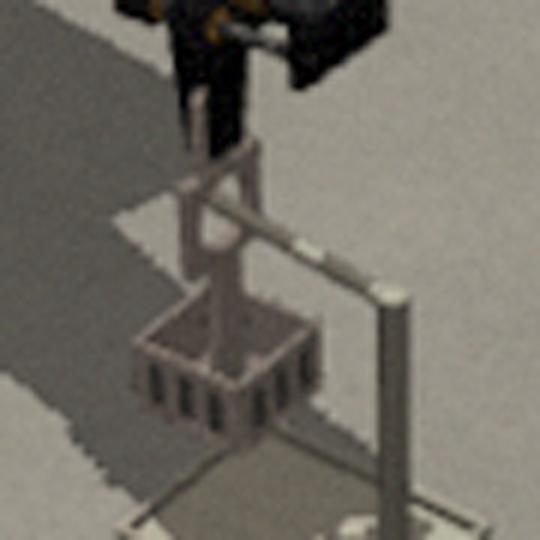

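The peg (from (395,295) to about (205,195) in the crop) passes into the eye with no contact force. I'll go 3.8 cm further, then lower.

Emit:
send_rows([
  [0,0,0,0,0.8,0,1],
  [0,0,0,0,1.7,0,1],
  [0,0,0,0,2.6,0,1],
  [0,0,0,0,3.3,0,1],
  [0,0,0,0,3.8,0,1],
  [0,0,0,0,3.8,0.4,1],
  [0,0,0,0,3.8,0.8,1],
  [0,0,0,0,3.8,1.1,1],
  [0,0,0,0,3.8,1.3,1],
  [0,0,0,0,3.8,1.3,1],
])

```text
time: 10.08
tool_pos: [0.6041, -0.0016, 0.2285]
eef_rot: [[-0.154, 0.988, -0.001], [0.988, 0.154, 0.0], [0.0, -0.001, -1.0]]
wrist_force: [-0.1, -0.1, -1.2]
opening: 0.0079
finger_force: 30.0
```

Emit:
send_rows([
  [0,0,0,0,0,0.1,1],
  [0,0,0,0,0,0.2,1],
  [0,0,0,0,0,0.2,1],
  [0,0,0,0,0,0.3,1],
  [0,0,0,0,0,0.3,1],
  [0,0,0,0,0,0.3,1],
  [0,0,0,0,0,0.3,1],
  [0,0,0,0,0,0.3,1],
  [0,0,0,0,0,0.3,1],
  [0,0,0,0,0,0.3,1],
])

```text
time: 10.92
tool_pos: [0.6046, -0.0016, 0.2261]
eef_rot: [[-0.154, 0.988, 0.0], [0.988, 0.154, -0.0], [-0.0, 0.0, -1.0]]
wrist_force: [-0.6, 0.1, -0.8]
opening: 0.008
finger_force: 30.0
```

Emit:
send_rows([
  [0,0,0,0,0,0.1,1],
  [0,0,0,0,0,0.1,1],
  [0,0,0,0,0,0.15,1],
  [0,0,0,0,0,0.2,1],
  [0,0,0,0,0,0.2,1],
  [0,0,0,0,0,0.2,1],
  [0,0,0,0,0,0.2,1],
  [0,0,0,0,0,0.2,1],
  [0,0,0,0,0,0.2,1],
  [0,0,0,0,0,0.2,1],
])

```text
time: 11.75
tool_pos: [0.6046, -0.0016, 0.2244]
eef_rot: [[-0.154, 0.988, 0.001], [0.988, 0.154, -0.0], [-0.0, 0.0, -1.0]]
wrist_force: [-1.3, 0.4, 5.6]
opening: 0.0077
finger_force: 30.0
```

Contact: the peg bears the basket (5.6 N). I'll open gently.

Emit:
send_rows([
  [0,0,0,0,0,0,0.95],
  [0,0,0,0,0,0,0.9],
  [0,0,0,0,0,0,0.85],
  [0,0,0,0,0,0,0.8],
  [0,0,0,0,0,0,0.75],
  [0,0,0,0,0,0,0.7],
  [0,0,0,0,0,0,0.65],
  [0,0,0,0,0,0,0.6],
  [0,0,0,0,0,0,0.5],
  [0,0,0,0,0,0,0.5],
])

```text
time: 12.58
tool_pos: [0.6045, -0.0016, 0.224]
eef_rot: [[-0.154, 0.988, 0.0], [0.988, 0.154, -0.0], [-0.0, -0.0, -1.0]]
wrist_force: [-0.1, 0.0, 0.5]
opening: 0.0453
finger_force: 0.0
```

Emit:
send_rows([
  [0,0,0,0,0,0,0.5],
  [0,0,0,0,0,-0.5,0.5],
  [0,0,0,0,0,-1.5,0.5],
  [0,0,0,0,0,-3,0.5],
  [0,0,0,0,0,-5,0.5],
  [0,0,0,0,0,-8,0.5],
  [0,0,0,0,0,-11,0.5],
  [0,0,0,0,0,-14,0.5],
  [0,0,0,0,0,-15,0.5],
  [0,0,0,0,0,-15,0.5],
])

```text
time: 13.42
tool_pos: [0.605, -0.0016, 0.3775]
eef_rot: [[-0.154, 0.988, 0.005], [0.988, 0.154, -0.001], [-0.001, 0.005, -1.0]]
wrist_force: [-0.1, 0.1, -0.1]
opening: 0.0472
finger_force: 0.0
```

Run:
```python
from h import *
import time
go((0.6,0,.242),8.8)
im=snapshot("scene");e1=finder.spot_point("scene","square_eye")
im2=snapshot("scene");print(e1,finder.spot_point("scene","square_eye"),finder.spot_point("scene","round_dipper"))
print(np.abs(im[130:240,250:330].astype(int)-im2[130:240,250:330]).mean())
a=cv2.resize(im2[130:240,240:350],(550,550),interpolation=cv2.INTER_CUBIC)
cv2.imwrite("pics/end.png",a[:,:,::-1])
```

```text
t 13.4167 tcp [ 0.605  -0.0016  0.3775] open 0.0472 rv [0.3  0.09 0.05] cm [ 0.25 -0.54 13.54]
[{'location': [287.3, 173.7], 'conf': 0.78}] [{'location': [287.5, 174.8], 'conf': 0.69}] [{'location': [208.0, 257.8], 'conf': 0.56}]
2.4650757575757574
```

View pics/end.png

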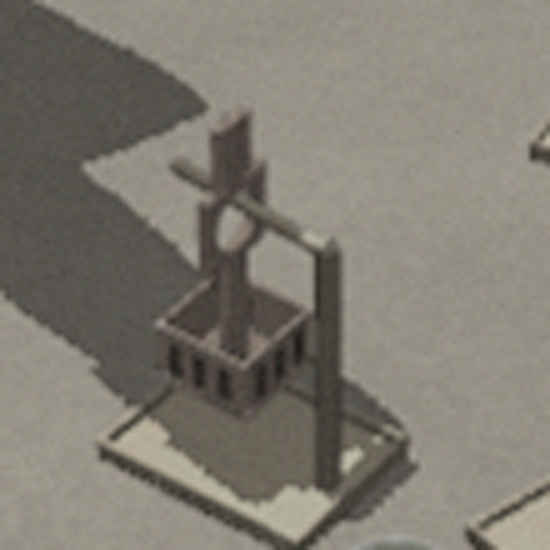

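The basket hangs on the peg upright, with the eye at about (235,225) in the crop. I'll let any swing settle before handing in.

Emit:
send_rows([
  [0,0,0,0,0,-5,0.5],
  [0,0,0,0,0,-5,0.5],
  [0,0,0,0,0,-5,0.5],
  [0,0,0,0,0,-5,0.5],
  [0,0,0,0,0,-5,0.5],
  [0,0,0,0,0,-5,0.5],
  [0,0,0,0,0,-5,0.5],
  [0,0,0,0,0,-5,0.5],
  [0,0,0,0,0,-5,0.5],
  [0,0,0,0,0,-5,0.5],
])

```text
time: 14.5
tool_pos: [0.6045, -0.0015, 0.4238]
eef_rot: [[-0.154, 0.988, -0.0], [0.988, 0.154, -0.0], [-0.0, -0.0, -1.0]]
wrist_force: [0.3, 0.6, 0.2]
opening: 0.0473
finger_force: 0.0
```

Emit:
send_rows([
  [0,0,0,0,0,0,0.5],
  [0,0,0,0,0,0,0.5],
  [0,0,0,0,0,0,0.5],
  [0,0,0,0,0,0,0.5],
  [0,0,0,0,0,0,0.5],
  [0,0,0,0,0,0,0.5],
  [0,0,0,0,0,0,0.5],
  [0,0,0,0,0,0,0.5],
  [0,0,0,0,0,0,0.5],
  [0,0,0,0,0,0,0.5],
])

```text
time: 15.33
tool_pos: [0.6045, -0.0015, 0.424]
eef_rot: [[-0.154, 0.988, 0.0], [0.988, 0.154, -0.0], [-0.0, 0.0, -1.0]]
wrist_force: [-0.2, -0.3, 0.2]
opening: 0.0477
finger_force: 0.0
```

Emit:
send_rows([
  [0,0,0,0,0,0,0.5],
  [0,0,0,0,0,0,0.5],
  [0,0,0,0,0,0,0.5],
  [0,0,0,0,0,0,0.5],
  [0,0,0,0,0,0,0.5],
  [0,0,0,0,0,0,0.5],
  [0,0,0,0,0,0,0.5],
  [0,0,0,0,0,0,0.5],
  [0,0,0,0,0,0,0.5],
  [0,0,0,0,0,0,0.5],
])

```text
time: 16.17
tool_pos: [0.6045, -0.0015, 0.424]
eef_rot: [[-0.154, 0.988, 0.0], [0.988, 0.154, -0.0], [-0.0, -0.0, -1.0]]
wrist_force: [0.8, -0.1, 0.1]
opening: 0.0479
finger_force: 0.0
```

Emit:
send_rows([
  [0,0,0,0,0,0,0.5],
  [0,0,0,0,0,0,0.5],
  [0,0,0,0,0,0,0.5],
  [0,0,0,0,0,0,0.5],
  [0,0,0,0,0,0,0.5],
  [0,0,0,0,0,0,0.5],
  [0,0,0,0,0,0,0.5],
  [0,0,0,0,0,0,0.5],
  [0,0,0,0,0,0,0.5],
  [0,0,0,0,0,0,0.5],
])

```text
time: 17.0
tool_pos: [0.6045, -0.0015, 0.424]
eef_rot: [[-0.154, 0.988, -0.0], [0.988, 0.154, -0.0], [-0.0, -0.0, -1.0]]
wrist_force: [-0.5, -0.5, 0.1]
opening: 0.0473
finger_force: 0.0
```

Run:
```python
from h import *
f=[]
for i in range(8): f.append(snapshot("scene")[130:240,250:330].astype(int))
print([np.abs(f[i]-f[0]).mean().round(2) for i in range(8)])
print(finder.outline_of("scene","square_dipper")[:1][0]["rect"],finder.spot_point("scene","square_eye"))
print(robot.sign_off())
```

```text
[np.float64(0.0), np.float64(2.23), np.float64(2.24), np.float64(2.22), np.float64(2.24), np.float64(2.22), np.float64(2.24), np.float64(2.21)]
[287.0, 182.3, 29.7, 59.0] [{'location': [287.5, 174.0], 'conf': 0.93}]
the job is handed in; nothing more can be done
None
```

The square basket hangs by its eye on the peg of the nearest drain stand, upright and with no visible movement between frames; the round basket was not touched, and I handed the job in at about 17.5 s without being told the verdict.

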